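Put the stray foot away and latch the bin gate

ROBOT

A 7-joint arm with a two-finger parallel gripper is mounted at the origin on the work surface. World frame = base frame: x ahead of the robot, y to its left, z up, the work surface at z = 0. Lengths are in m, angles in rad, forces in N, time in s.
With the tool pointing down it reaches from about 0.35 to 0.9 m from the base axis. Payload 8.1 kg.
Tool frame: the origin (TCP) lies on the centre line of the jaws, within the pads' length; the fingertips stand 14 mm ahead of it and the grasp point (between the pads) lies 5 mm behind it (arm.tip_reach is the distance from the TCP to the fingertips, in m); z points along the fingers, y is the direction in which the jaws open and shut (so a half turn about z gives the same grasp; the last joint's range is limited). The gripper opens to 92 mm and grips with 3 to 60 N. Pads are 19 mm wide; open, the fingers measure 130 mm over their backs; the gripper's body (75 mm by 190 mm) begins 47 mm behind the grasp point.
Start: joints at [1.182, 0.434, 0.025, 1.573, -0.012, 1.134, -0.075], TCP at [0.176, -0.6, 0.241] pointing down, gripper open.
Joint ranges: [-2.62, 2.62], [-0.44, 2.09], [-1.27, 1.32], [0.08, 2.57], [-1.32, 4.46], [0.12, 2], [-2.74, 2.74]. Speed limits (rad/s): [2.22, 2.22, 3.01, 3.01, 3.14, 3.14, 3.14].

INTERFACE

Orientations are given as a rotation vector (axis times angle).
In Python, from cell import sensors, vision, arm, nets gives the robot as it stands.
- The arm moves only by the shell command python3 -m handwheel 'ROWS' [FORCE]. ROWS is JSON, a list of rows, each an object of numbers: "tx", "ty", "tz": the shift along the tool's x, y, z in cm; "wx", "wy", "wz": the turn, a rotation vector about the tool's x, y, z in degrees; "claw": the opening, from 0 (shut) to 1 (fully open). A call has 1 to 12 rows; each row is the pose to reach, as a shift and turn from the pose commanded when the call began, along the tool's axes at that moment; what a row does not reach only later rows make up. A row lasts 1/12 s, in which the tool goes at most 41.7 mm and 7.16 degrees, less where a joint would pass 70% of its speed; a pose out of reach is approached as far as the arm can. A call with a gripper value outside its range is refused whole. The fingers move at their own pace and stop on an object; FORCE is the grip in N (left out, the last holds). Time passes only in rows, so rows that repeat a pose let the fingers close. It gives the time, the measured TCP pose, the force and the opening at its end, in the units of the state.
- sensors.observe(): the state, without advancing time (a new reading comes with each control period).
- vision.get_image(name): name is "scene" or "top" or "wrist"; returns (picture, depth): 420x560x3 uint8, blue, green, red; 420x560 float32, m along the optical axis (not along the pixel's ray), 0 where there is no reading.
- vision.camera_model(name): a dict with "K" (3x3 intrinsics, pixels), "xyz" and "attitude" of the camera in the world; the wrist camera has in their place "hand_eye" (4x4, takes a point from camera to tool coordinates, whose origin is the TCP and whose axes are the flange's). Camera axes: x right, y down, z forward; pixel columns grow to the right and rows downward; lengths in m; the calibration is good to about 2 mm. A picture is of the moment at which its call begins: read the wrist's pose just before it. camera_model takes no time and is no camera call.
- arm.sign_off(): hands the job in, once; it reports no verdict.
Trained networks look in the newest picture that a camera, given by its name, has taken for a name from the list of things; names that differ only in an ending like _2 or _b are one class to them, and where a whole thing is asked for, a point or a joint stands for the part that bears it (a point fixed in the world has none). Each returns a list of dicts, best first, with "score" (0 to 1); they miss things now and then, are a little off and sometimes report something else, mostly with a low value. They report only what shows in the picture. A call takes as long as a camera call. They do not tell look-alikes from the thing itself.
- nets.cut_out(label, camera): "region" (420x560 bool, what is visible of it) and "uv" ([column, row] in pixels, amid what is visible of it).
The state is a dict: "clock": time; "joints": joint angles; "dq": joint speeds; "joint_efforts": joint torques, N m; "position": TCP position; "ee_rot": TCP orientation; "force": force on the tool from outside, world axes, zero at the start; "ft_torque": the same for the moment, N m; "width": opening from 0.0 (shut) to 1.0 (fully open).
Only numpy, scipy, OpenCV 4.12 (cv2) and the standard library are available. Lean on these libraries where they do the work, as an engineer would, in place of code of your own. Each camera call takes 0.05 s, during which the arm holds its last target.

TASK

Pick up the turned wooden furniture foot that lies on the bench and lay it flat on the floor of the wooden bin, setting it down rather than dropping it. Then swing the bin's gate shut, lifting the latch bar over the keeper's lip and letting it drop fully into the notch. The foot already stored must stay in the bin, and the other things on the bench must stay where they are.

Things in the scene. Friction and masses are not known exactly. Their poses are not given: they have to be found in the camera images.
- bin: Open-topped wooden bin fixed to the bench, 220 (its x) by 270 mm (its y); walls 15 thick, 70 high on its +x, +y, -y sides; the gate closes its -x side. Floor 10 thick. Origin: centre of the underside, z up. Inside: x -110 to 95, y -120 to 120 mm. A latch post 75 mm high stands at x -118, y -130. The gate's upright hinge axis: x -120, y 125 mm.
- foot: Turned furniture foot to put away, pale wood, 130 mm long along its x; the only one lying outside the bin. x -65 to -25 mm: block 36 x 36; then round to x 65: straight 35 diameter from x -15 to 25, neck 24, end bead 36. Origin: mid-length on the underside (axis 18 mm above), z up. About 0.11 kg (varies).
- stored_foot: An equal foot already lying in the bin, along the bin's y, by the back (+x) wall, centre line at about bin x 75 mm; origin and axes as for the foot. It stays in the bin.
- gate (a joint): Gate angle, rad: 0 shut (firm stop), grows as it swings out to the bin's -x (seen from above it turns clockwise); starts 0.5 to 0.85; stays where left (friction about 0.03 N m). A board 16 mm thick, 228 long, from 14 to 70 mm above the bench; shut, it runs from the hinge to the bin's -y.
- bar (a joint): Bar angle on the gate, rad: 0 level (lying on the notch floor), grows as its free end is lifted, to 0.6; hanging free it rests at -0.03. Falls by its weight (1 N at the handle). Dark wood, 12 mm thick, 16 high. Pivot: 50 mm along the gate from the hinge axis, 16 mm outward of that axis, 50 above the bench. Reaches 225 mm from the pivot, past the gate's edge, over the keeper.
- gate_hinge (a point): Point on the gate's hinge axis, 42 mm above the bench; x here is the gate's normal pointing inward, and the gate extends along its -y (it turns with the gate).
- latch_handle (a point): Grip point of the bar's handle, an upright round wooden peg 18 mm in diameter on the bar, 150 mm from the pivot (200 along the gate from its hinge axis). The point is on the peg's axis, 55 mm above the bar's centre line (105 above the bench, bar level); the peg's top is 15 mm higher. Moves with bar and gate; axes as gate_hinge, tilted with the bar.
- bar_end (a point): Point under the bar's free part, on its bottom edge 205 mm from the pivot: it lies on the notch floor when latched.
- notch (a point): Centre of the keeper's notch floor: bin x -137, y -130, 42 mm high. Open-topped notch 22 mm wide (bin x) between the latch post and a square outer lip 8 mm thick, its top 62 mm above the bench, outer face at bin x -156. The bar's end goes over the lip: angle 0.1 just clears, 0.2 clears by about 20 mm. Gate shut: 4 to 6 mm to spare each side of the bar.
- mallet: Bystander, to be left alone: mallet, round black head 56 mm across and 85 mm long, handle 200 mm, 56 mm high; origin under the head's centre, handle to its -x.
- chisel_a: Bystander, to be left alone: wood-handled chisel lying flat, about 230 mm long, 25 mm high; origin where handle meets blade, blade along its +x.
- chisel_b: Bystander, to be left alone: second, slightly shorter chisel lying flat, about 210 mm long; origin and axes as for chisel_a.
- tin: Bystander, to be left alone: closed metal can standing, 70 mm across, 90 mm high; origin at its underside's centre.
- sanding_block: Bystander, to be left alone: cork block 80 x 50 x 32 mm; origin at its underside's centre.
- glue: Bystander, to be left alone: closed bottle standing, 56 mm across, 160 mm high; origin at its underside's centre.
Not all that is in view belongs to the job. What is shaped like the foot but green is not meant.

How it is judged:
By the outcome, as a careful person would: the job done as asked, in the order asked, and still so for the second after the job is handed in, with the robot touching nothing.
It also fails if it takes over 54 s, if anything falls off the work surface, if the arm or the gripper's body presses on something with over 40 N, if the wrist force passes 120 N, or if a joint passes its speed limit or range.

## Working session

There is one attempt and no reset: what is moved stays moved. The work goes in short steps, Python scripts to look and compute and a shell command to move; the robot and the scene stay as the last step left them, time stands still between calls to the robot, and variables do not carry over. Pictures are saved under pics/ and viewed, and the job is handed in when it is done.

```bash
ls; mkdir -p pics; cat > h.py <<'E'
import numpy as np, cv2
from scipy.spatial.transform import Rotation as R
from cell import sensors, vision, arm, nets
def pose(name):
    m=vision.camera_model(name)
    if name=='wrist':
        s=sensors.observe(); T=np.eye(4); T[:3,:3]=R.from_rotvec(s['ee_rot']).as_matrix(); T[:3,3]=s['position']
        return m['K'],T@np.array(m['hand_eye'])
    T=np.eye(4); a=np.array(m['attitude'])
    T[:3,:3]=a if a.shape==(3,3) else R.from_rotvec(a).as_matrix(); T[:3,3]=m['xyz']
    return np.array(m['K']),T
def grab(name):
    K,T=pose(name); im,d=vision.get_image(name); K=np.array(K)
    v,u=np.mgrid[:420,:560]
    P=np.stack([(u-K[0,2])/K[0,0]*d,(v-K[1,2])/K[1,1]*d,d],-1)@T[:3,:3].T+T[:3,3]
    P[d<=0]=np.nan
    return im,d,P,K,T
def proj(K,T,p):
    q=(np.atleast_2d(p)-T[:3,3])@T[:3,:3]; return (q@K.T)[:,:2]/q[:,2:]
E
python3 - <<'E'
from h import *
print(sensors.observe())
for n in('scene','top','wrist'):
    print(vision.camera_model(n))
    im,d,P,K,T=grab(n); cv2.imwrite(f'pics/{n}0.png',im); np.savez(f'pics/{n}0.npz',im=im,P=P)
E
```

```text
pics
{'clock': 0.0, 'joints': array([ 1.18243541,  0.4352026 ,  0.02497545,  1.57410319, -0.01155939,
        1.13403195, -0.07509689]), 'dq': array([-1.54121070e-03, -7.47067766e-04,  1.15378471e-03,  4.36453705e-05,
       -1.85688186e-03,  6.74656086e-04,  9.72562267e-04]), 'joint_efforts': array([-7.44410409e-04, -6.67840433e+01,  9.85070877e-01, -3.14448202e+01,
       -6.03642873e-02,  4.29765740e-02,  1.63217715e-04]), 'position': array([ 0.17596931, -0.59919074,  0.23995533]), 'ee_rot': array([-3.10805838e+00, -4.47045470e-01,  6.38520649e-04]), 'force': array([0.51578934, 0.20384751, 0.3395211 ]), 'ft_torque': array([0.00546652, 0.0467229 , 0.01369822]), 'width': 1.0035582146089974}
{'K': array([[512.70195607,   0.        , 277.81291134],
       [  0.        , 512.70195607, 210.67310775],
       [  0.        ,   0.        ,   1.        ]]), 'xyz': array([ 1.09721873, -0.90138096,  1.28400748]), 'attitude': array([-2.32008934, -0.80663004,  0.27126426])}
{'K': array([[388.39754562,   0.        , 282.75869335],
       [  0.        , 388.39754562, 208.84450744],
       [  0.        ,   0.        ,   1.        ]]), 'xyz': array([ 0.28611496, -0.09477547,  1.25857056]), 'attitude': array([-2.15708941,  2.11918168, -0.17693536])}
{'K': array([[321.43980542,   0.        , 280.99563156],
       [  0.        , 321.43980542, 206.52074165],
       [  0.        ,   0.        ,   1.        ]]), 'hand_eye': array([[ 1.31740117e-03, -9.57543096e-01, -2.88287155e-01,
         7.81600128e-02],
       [ 9.99999080e-01,  1.16821684e-03,  6.89527730e-04,
         5.56937294e-04],
       [-3.23470608e-04, -2.88287798e-01,  9.57543754e-01,
        -1.44453540e-01],
       [ 0.00000000e+00,  0.00000000e+00,  0.00000000e+00,
         1.00000000e+00]])}
```

View pics/top0.png

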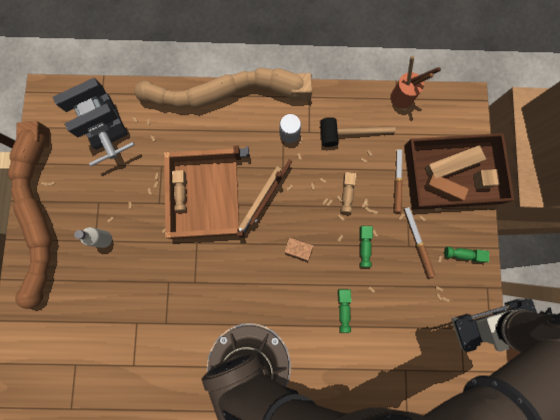

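View pics/scene0.png

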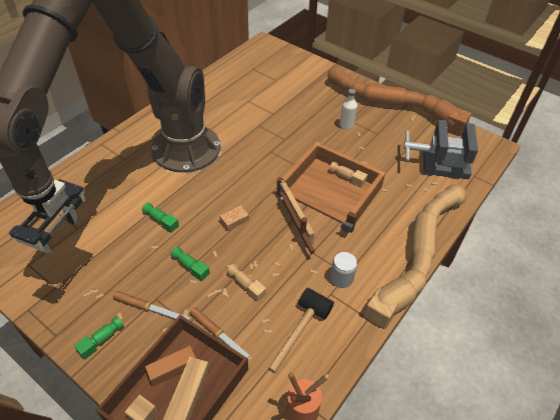

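View pics/wrist0.png

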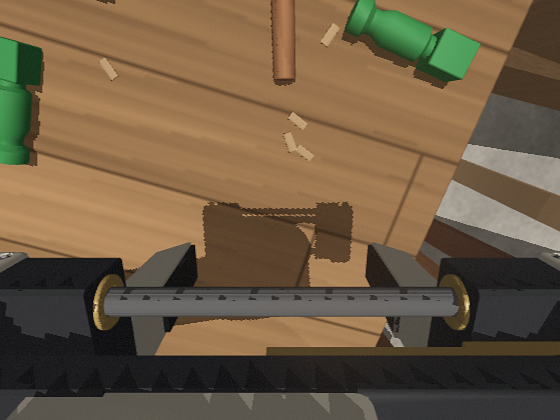

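Candidates for the foot, in top-view pixels:
- Pale one on the bench at (348,193): chosen.
- Pale one stored in the bin at (179,190).
- Green look-alikes at (366,247), (345,311) and (467,255).

Bin is at about (203,195), its gate open on the right, with the hinge at about (242,233) and the keeper at (243,152).

```bash
python3 - <<'E'
from h import *
im,d,P,K,T=grab('top')
cv2.imwrite('pics/crop_a.png',cv2.resize(im[130:260,150:400],None,fx=3.2,fy=3.2,interpolation=cv2.INTER_CUBIC))
for l in ['foot','gate','bar','latch_handle','bin','stored_foot','mallet','tin','sanding_block','glue','chisel_a']:
    for r in nets.cut_out(l,'top')[:4]:
        m=r['region']; Q=P[m]; Q=Q[~np.isnan(Q[:,0])]
        c,s,a=cv2.minAreaRect(Q[:,:2].astype(np.float32)*1000)
        col=im[m].mean(0).astype(int)
        print(l,round(r['score'],2),np.round(r['uv']),'z',np.round(np.percentile(Q[:,2],[5,50,95]),3),'rect',np.round(c),np.round(s),round(a,1),col)
        np.savez(f'pics/m_{l}_{int(r["uv"][0])}.npz',m=m)
np.savez('pics/topA.npz',im=im,P=P,K=K,T=T)
E
```

```text
foot 0.96 [467. 253.] z [0.008 0.033 0.038] rect [ 358. -683.] [135.  43.] 84.7 [ 64 117  58]
foot 0.9 [345. 308.] z [0.02  0.033 0.039] rect [ 176. -292.] [126.  36.] 1.4 [ 72 128  65]
foot 0.69 [365. 245.] z [0.019 0.033 0.039] rect [ 375. -363.] [123.  38.] 0.5 [ 73 130  64]
foot 0.57 [348. 190.] z [0.018 0.033 0.039] rect [ 552. -311.] [ 42. 141.] 84.8 [ 96 133 169]
gate 0.86 [262. 195.] z [0.046 0.067 0.076] rect [528. -42.] [ 44. 270.] 56.4 [ 78 106 142]
gate 0.49 [273. 186.] z [0.037 0.055 0.115] rect [539. -55.] [ 20. 238.] 62.3 [43 60 93]
bar 0.93 [271. 187.] z [0.043 0.055 0.114] rect [540. -56.] [ 19. 244.] 61.9 [44 61 94]
latch_handle 0.92 [270. 190.] z [0.005 0.055 0.111] rect [543. -57.] [ 21. 251.] 61.3 [44 61 93]
bin 0.59 [210. 194.] z [0.007 0.013 0.073] rect [547.  81.] [305. 396.] 2.2 [ 67  98 145]
stored_foot 0.7 [182. 189.] z [0.028 0.044 0.049] rect [542. 238.] [129.  37.] 6.1 [ 96 132 168]
stored_foot 0.49 [352. 189.] z [0.018 0.033 0.039] rect [ 547. -308.] [ 38. 130.] 85.2 [ 97 134 170]
mallet 0.75 [335. 129.] z [0.004 0.035 0.057] rect [ 767. -345.] [106. 259.] 4.7 [54 71 88]
tin 0.77 [290. 125.] z [0.01  0.088 0.093] rect [ 768. -113.] [ 76. 100.] 78.9 [166 166 168]
sanding_block 0.71 [298. 248.] z [0.028 0.032 0.036] rect [ 363. -147.] [80. 50.] 72.5 [ 98 134 185]
glue 0.92 [ 93. 236.] z [0.024 0.103 0.161] rect [383. 473.] [42. 53.] 86.8 [102 109 113]
chisel_a 0.93 [420. 246.] z [0.011 0.017 0.025] rect [ 392. -533.] [229.  24.] 18.6 [106 122 147]
chisel_a 0.78 [401. 180.] z [0.001 0.018 0.026] rect [ 593. -479.] [ 31. 212.] 85.5 [ 98 118 146]
chisel_a 0.57 [272. 192.] z [0.037 0.055 0.112] rect [540. -55.] [ 19. 244.] 60.7 [43 60 92]
```

View pics/crop_a.png

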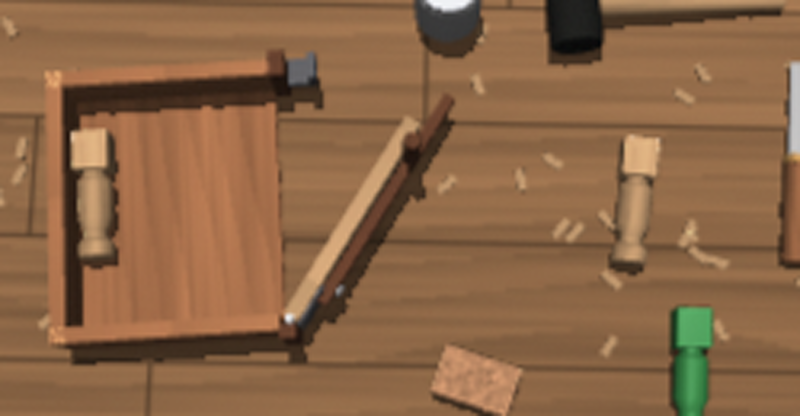

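The crop confirms the choice: the pale foot at top pixel (348,193), with its block end pointing away from the robot. The stored foot is by the bin's back wall. Next I fit the bin, the foot axis and the gate angle.

```bash
python3 - <<'E'
from h import *
from scipy.optimize import least_squares
z=np.load('pics/topA.npz'); im,P=z['im'],z['P']
# wall tops
m=(abs(P[...,2]-.070)<.004)&(P[...,0]>.38)&(P[...,0]<.72)&(P[...,1]>.02)&(P[...,1]<.30)
Q=P[m][:,:2]
def loc(q,p):
    c,s=np.cos(p[2]),np.sin(p[2]); d=q-p[:2]; return np.c_[d[:,0]*c+d[:,1]*s,-d[:,0]*s+d[:,1]*c]
# rasterised fit: distance to centre lines of three walls
def seg(l,a,b):
    a,b=np.array(a),np.array(b); t=np.clip(((l-a)@(b-a))/((b-a)@(b-a)),0,1); return np.linalg.norm(l-a-t[:,None]*(b-a),axis=1)
def f(p):
    l=loc(Q,p)
    dd=np.min([seg(l,(.1025,-.1275),(.1025,.1275)),seg(l,(-.11,.1275),(.1025,.1275)),seg(l,(-.11,-.1275),(.1025,-.1275))],0)
    return np.minimum(dd,.03)
r=least_squares(f,[.555,.15,np.pi/2],loss='soft_l1',f_scale=.004)
p=r.x; l=loc(Q,p); ok=f(p)<.012
print('bin',p,np.degrees(p[2]),ok.sum(),len(Q)); l=l[ok]
print('ext',np.percentile(l,[0,.5,99.5,100],axis=0))
c,s=np.cos(p[2]),np.sin(p[2]); w=lambda x,y:p[:2]+np.array([c*x-s*y,s*x+c*y])
print('hinge',w(-.12,.125),'notch',w(-.137,-.13),'centre',w(0,0))
np.save('pics/bin.npy',p)
# gate board top z .066-.074
import glob
m=(abs(P[...,2]-.070)<.004)&(P[...,0]>.40)&(P[...,0]<.68)&(P[...,1]>-.16)&(P[...,1]<.03)
G=P[m][:,:2].astype(np.float32); h=w(-.12,.125)
vx,vy,x0,y0=cv2.fitLine(G,cv2.DIST_HUBER,0,.01,.01).ravel()
shut=w(-.12,-.125)-h; 
v=np.array([vx,vy]); v*=np.sign(v@shut)
ang=np.arctan2(v[0]*shut[1]-v[1]*shut[0],v@shut)
print('gate',v,(x0,y0),'angle',ang,'hinge off line',(h-[x0,y0])@[-vy,vx], len(G))
# handle: z>.10 near
m=(P[...,2]>.105)&(P[...,2]<.13)&(P[...,0]>.40)&(P[...,0]<.75)&(P[...,1]>-.25)&(P[...,1]<.03)
H=P[m]; H=H[np.linalg.norm(H[:,:2]-h,axis=1)<.26]; print('peg',np.median(H,0),len(H),np.linalg.norm(np.median(H,0)[:2]-h))
# foot
m=(P[...,2]>.012)&(P[...,2]<.05)&(P[...,0]>.46)&(P[...,0]<.64)&(P[...,1]>-.38)&(P[...,1]<-.25)
F=P[m]; print('foot rect',cv2.minAreaRect(F[:,:2].astype(np.float32)),'zmax',np.percentile(F[:,2],98))
T=F[F[:,2]>.028]; print(cv2.minAreaRect(T[:,:2].astype(np.float32)), cv2.fitLine(T[:,:2].astype(np.float32),cv2.DIST_HUBER,0,.01,.01).ravel())
E
```

```text
bin [0.5309379  0.16278399 1.6605618 ] 95.1431827734525 1024 1073
ext [[-0.12144086 -0.13671704]
 [-0.11831948 -0.13567602]
 [ 0.11148134  0.135288  ]
 [ 0.11304284  0.13864756]]
hinge [0.41719858 0.03206152] notch [0.67269586 0.03798943] centre [0.5309379  0.16278399]
gate [ 0.8796204  -0.47567636] (np.float32(0.515625), np.float32(-0.02431005)) angle 0.5854982659241595 hinge off line 0.0027664563709109673 348
peg [ 0.58081551 -0.08022712  0.11540814] 27 0.19844202475298214
foot rect ((0.546721339225769, -0.3071918189525604), (0.0367618091404438, 0.12922529876232147), 84.75918579101562) zmax 0.0399749246473506
((0.5469509363174438, -0.30702197551727295), (0.03638515621423721, 0.12853634357452393), 84.1757583618164) [ 0.99355555 -0.11334624  0.5531068  -0.3066886 ]
```

```bash
cat >> h.py <<'E'
def cur():
    s=sensors.observe(); return np.array(s['position']),R.from_rotvec(s['ee_rot'])
def down(yaw_y):
    """tool pointing down with tool y at the given world yaw (deg)"""
    a=np.radians(yaw_y); y=np.array([np.cos(a),np.sin(a),0]); z=np.array([0,0,-1.]); x=np.cross(y,z)
    return R.from_matrix(np.c_[x,y,z])
def delta(p,r):
    p0,r0=cur(); t=r0.inv().apply(np.array(p)-p0)*100; w=np.degrees((r0.inv()*r).as_rotvec())
    return np.round(t,2),np.round(w,2)
E
python3 - <<'E'
from h import *
p,r=cur(); print(np.round(r.as_matrix(),3)); print('yaw y',np.degrees(np.arctan2(*r.as_matrix()[:2,1][::-1])))
for y in (84.5,-95.5):
    print(y,delta([.547,-.307,.16],down(y)))
E
```

```text
[[ 0.959  0.282  0.   ]
 [ 0.282 -0.959 -0.   ]
 [ 0.     0.    -1.   ]]
yaw y -73.63011599924963
84.5 (array([ 43.83, -17.63,   8.08]), array([ 0.0000e+00,  1.0000e-02, -1.5813e+02]))
-95.5 (array([ 43.83, -17.63,   8.08]), array([ 0.  , -0.  , 21.87]))
```

```bash
python3 -m handwheel '[{"tx":4,"ty":-1.6,"tz":0.7,"wz":2,"claw":1},{"tx":8,"ty":-3.2,"tz":1.4,"wz":4,"claw":1},{"tx":12,"ty":-4.8,"tz":2.1,"wz":6,"claw":1},{"tx":16,"ty":-6.4,"tz":2.8,"wz":8,"claw":1},{"tx":20,"ty":-8,"tz":3.5,"wz":10,"claw":1},{"tx":24,"ty":-9.6,"tz":4.2,"wz":12,"claw":1},{"tx":28,"ty":-11.2,"tz":5,"wz":14,"claw":1},{"tx":32,"ty":-12.8,"tz":5.8,"wz":16,"claw":1},{"tx":36,"ty":-14.4,"tz":6.6,"wz":18,"claw":1},{"tx":40,"ty":-16,"tz":7.4,"wz":20,"claw":1},{"tx":43.8,"ty":-17.6,"tz":8.1,"wz":21.9,"claw":1},{"tx":43.8,"ty":-17.6,"tz":8.1,"wz":21.9,"claw":1}]'
python3 -m handwheel '[{"tz":0},{"tz":0}]'
python3 - <<'E'
from h import *
im,d,P,K,T=grab('wrist'); cv2.imwrite('pics/w1.png',im)
b=nets.cut_out('foot','wrist')
for r in b[:3]:
    m=r['region']; print(r['score'],r['uv'],im[m].mean(0))
    Q=P[m]; Q=Q[~np.isnan(Q[:,0])]; Q=Q[Q[:,2]>.012]; print(cv2.minAreaRect(Q[:,:2].astype(np.float32)),np.percentile(Q[:,2],[5,95]))
print(delta([.547,-.307,.018],down(-95.5)))
E
```

```text
0.94 [415.3, 37.1] [ 72.9810816  129.82973438  65.72654309]
((0.3550964593887329, -0.6816647052764893), (0.12955474853515625, 0.03686675801873207), 84.28227233886719) [0.02151873 0.03738266]
0.84 [16.3, 96.3] [ 54.71892973 102.53338335  45.00925231]
((0.17494475841522217, -0.29683783650398254), (0.1282220333814621, 0.03393419831991196), 1.1365413665771484) [0.01506418 0.03688686]
(array([ 43.83, -17.63,  22.28]), array([ 0.  , -0.  , 21.87]))invalid input
invalid input
```

View pics/w1.png

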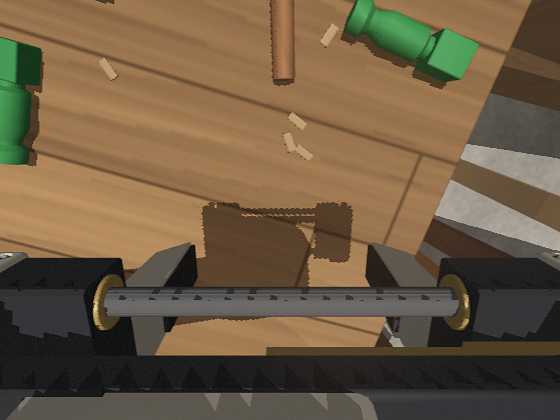

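The arm did not move, since both calls were refused, so the picture is unchanged. I'll try a single row with every key.

```bash
python3 -m handwheel '[{"tx":4.0,"ty":-1.6,"tz":0.7,"wx":0,"wy":0,"wz":2,"claw":1}]'
```

```text
clock: 0.93
position: [0.2005, -0.5796, 0.235]
ee_rot: [3.114, 0.375, -0.007]
force: [-0.6, -1.5, 0.3]
width: 1.002
```

```bash
python3 -m handwheel '[{"tx":0,"ty":0,"tz":0,"wx":0,"wy":0,"wz":0,"claw":1}]'; python3 - <<'E'
from h import *
print(delta([.547,-.307,.16],down(-95.5)))
E
```

```text
clock: 1.02
position: [0.2146, -0.5701, 0.2331]
ee_rot: [-3.113, -0.398, -0.006]
force: [1.3, 0.3, -0.7]
width: 0.998
(array([ 38.77, -17.07,   7.52]), array([-0.19, -0.21, 20.08]))
```

```bash
python3 -m handwheel '[{"tx":4,"ty":-1.8,"tz":0.7,"wx":0,"wy":0,"wz":2,"claw":1},{"tx":8,"ty":-3.5,"tz":1.4,"wx":0,"wy":0,"wz":4,"claw":1},{"tx":12,"ty":-5.2,"tz":2.1,"wx":0,"wy":0,"wz":6,"claw":1},{"tx":16,"ty":-7,"tz":2.8,"wx":0,"wy":0,"wz":8,"claw":1},{"tx":20,"ty":-8.8,"tz":3.5,"wx":0,"wy":0,"wz":10,"claw":1},{"tx":23.5,"ty":-10.3,"tz":4.2,"wx":0,"wy":0,"wz":12,"claw":1},{"tx":27,"ty":-12,"tz":5,"wx":0,"wy":0,"wz":14,"claw":1},{"tx":30.5,"ty":-13.4,"tz":5.8,"wx":0,"wy":0,"wz":16,"claw":1},{"tx":34,"ty":-15,"tz":6.6,"wx":0,"wy":0,"wz":18,"claw":1},{"tx":37,"ty":-16.3,"tz":7.2,"wx":0,"wy":0,"wz":20,"claw":1},{"tx":38.8,"ty":-17.1,"tz":7.5,"wx":0,"wy":0,"wz":20,"claw":1},{"tx":38.8,"ty":-17.1,"tz":7.5,"wx":0,"wy":0,"wz":20,"claw":1}]'
python3 -m handwheel '[{"tx":0,"ty":0,"tz":0,"wx":0,"wy":0,"wz":0,"claw":1},{"tx":0,"ty":0,"tz":0,"wx":0,"wy":0,"wz":0,"claw":1}]'
python3 - <<'E'
from h import *
im,d,P,K,T=grab('wrist'); cv2.imwrite('pics/w2.png',im)
b=nets.cut_out('foot','wrist')
for r in b[:3]:
    m=r['region']; print(r['score'],r['uv'],im[m].mean(0))
    Q=P[m]; Q=Q[~np.isnan(Q[:,0])]; Q=Q[Q[:,2]>.012]; print(cv2.minAreaRect(Q[:,:2].astype(np.float32)),np.percentile(Q[:,2],[5,95]))
print(delta([.547,-.307,.018],down(-95.5)))
E
```

```text
clock: 2.02
position: [0.5464, -0.3063, 0.158]
ee_rot: [-3.135, 0.141, -0.002]
force: [0.5, 0.5, -0.5]
width: 1.001
clock: 2.18
position: [0.5412, -0.3132, 0.1591]
ee_rot: [3.137, -0.155, -0.001]
force: [-0.0, -0.2, 1.1]
width: 1.0
0.96 [341.1, 327.9] [40.90379747 74.58649789 38.43206751]
((0.3994327485561371, -0.36339232325553894), (0.03519551083445549, 0.049081265926361084), 89.27123260498047) [0.02535762 0.03695709]
0.59 [273.1, 183.8] [100.5293578  136.36715596 165.48623853]
((0.5478020906448364, -0.3086082637310028), (0.035884615033864975, 0.12834446132183075), 83.89476013183594) [0.02491577 0.03718632]
(array([ 0.55, -0.77, 14.13]), array([ 0.05,  0.01, -0.26]))
```

View pics/w2.png

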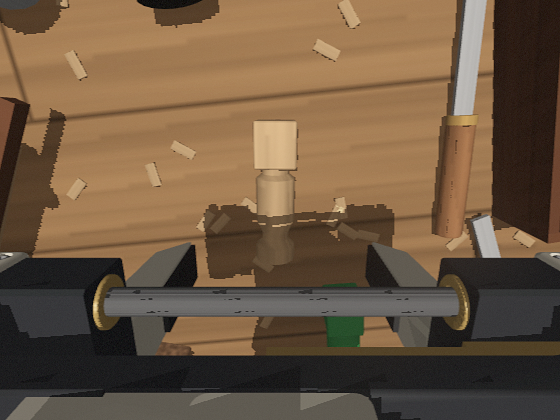

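The wrist view shows the pale foot between the open jaws, block at (275,145) and round part running down to (275,250). Wrist and top measurements agree within 2 mm.

```bash
python3 - <<'E'
from h import *
print(delta([.550,-.308,.018],down(-96)))
E
python3 -m handwheel '[{"tx":0.9,"ty":-0.6,"tz":0,"wx":0,"wy":0,"wz":0.2,"claw":1},{"tx":0.9,"ty":-0.6,"tz":2,"wx":0,"wy":0,"wz":0.2,"claw":1},{"tx":0.9,"ty":-0.6,"tz":4.5,"wx":0,"wy":0,"wz":0.2,"claw":1},{"tx":0.9,"ty":-0.6,"tz":7,"wx":0,"wy":0,"wz":0.2,"claw":1},{"tx":0.9,"ty":-0.6,"tz":9,"wx":0,"wy":0,"wz":0.2,"claw":1},{"tx":0.9,"ty":-0.6,"tz":10.5,"wx":0,"wy":0,"wz":0.2,"claw":1},{"tx":0.9,"ty":-0.6,"tz":10.5,"wx":0,"wy":0,"wz":0.2,"claw":1},{"tx":0.9,"ty":-0.6,"tz":10.5,"wx":0,"wy":0,"wz":0.2,"claw":1}]'
python3 -m handwheel '[{"tx":0,"ty":0,"tz":0,"wx":0,"wy":0,"wz":0,"claw":1},{"tx":0,"ty":0,"tz":0,"wx":0,"wy":0,"wz":0,"claw":1}]'
python3 - <<'E'
from h import *
print(delta([.550,-.308,.018],down(-96)))
E
```

```text
(array([ 0.86, -0.7 , 14.13]), array([0.05, 0.01, 0.24]))
clock: 2.95
position: [0.5513, -0.3073, 0.0538]
ee_rot: [-3.137, 0.161, 0.002]
force: [0.7, 0.1, -0.4]
width: 0.998
clock: 3.12
position: [0.5525, -0.3078, 0.0556]
ee_rot: [3.137, -0.16, 0.004]
force: [0.8, -0.3, -0.7]
width: 1.001
(array([-0.25,  0.04,  3.76]), array([ 0.05, -0.14,  0.15]))
```

```bash

python3 -m handwheel '[{"tx":-0.2,"ty":0,"tz":1,"wx":0,"wy":0,"wz":0,"claw":1},{"tx":-0.2,"ty":0,"tz":2.2,"wx":0,"wy":0,"wz":0,"claw":1},{"tx":-0.2,"ty":0,"tz":3.2,"wx":0,"wy":0,"wz":0,"claw":1},{"tx":-0.2,"ty":0,"tz":3.7,"wx":0,"wy":0,"wz":0,"claw":1},{"tx":-0.2,"ty":0,"tz":3.7,"wx":0,"wy":0,"wz":0,"claw":1},{"tx":-0.2,"ty":0,"tz":3.7,"wx":0,"wy":0,"wz":0,"claw":1}]'
python3 -m handwheel '[{"tx":0,"ty":0,"tz":0,"wx":0,"wy":0,"wz":0,"claw":0.6},{"tx":0,"ty":0,"tz":0,"wx":0,"wy":0,"wz":0,"claw":0.45},{"tx":0,"ty":0,"tz":0,"wx":0,"wy":0,"wz":0,"claw":0.2},{"tx":0,"ty":0,"tz":0,"wx":0,"wy":0,"wz":0,"claw":0.2},{"tx":0,"ty":0,"tz":0,"wx":0,"wy":0,"wz":0,"claw":0.2},{"tx":0,"ty":0,"tz":0,"wx":0,"wy":0,"wz":0,"claw":0.2}]' 25
```

```text
clock: 3.62
position: [0.5492, -0.3069, 0.0164]
ee_rot: [-3.137, 0.16, 0.002]
force: [-0.7, 0.4, 0.5]
width: 0.999
clock: 4.12
position: [0.5495, -0.307, 0.0172]
ee_rot: [3.137, -0.16, 0.0]
force: [-1.1, 0.1, -0.4]
width: 0.614
```

```bash

python3 -m handwheel '[{"tx":0,"ty":0,"tz":0,"wx":0,"wy":0,"wz":0,"claw":0.2},{"tx":0,"ty":0,"tz":0,"wx":0,"wy":0,"wz":0,"claw":0.2},{"tx":0,"ty":0,"tz":0,"wx":0,"wy":0,"wz":0,"claw":0.2},{"tx":0,"ty":0,"tz":0,"wx":0,"wy":0,"wz":0,"claw":0.2},{"tx":0,"ty":0,"tz":0,"wx":0,"wy":0,"wz":0,"claw":0.2}]' 25
python3 -m handwheel '[{"tx":0,"ty":0,"tz":0,"wx":0,"wy":0,"wz":0,"claw":0.2},{"tx":0,"ty":0,"tz":0,"wx":0,"wy":0,"wz":0,"claw":0.2},{"tx":0,"ty":0,"tz":0,"wx":0,"wy":0,"wz":0,"claw":0.2}]' 25
```

```text
clock: 4.53
position: [0.5495, -0.3071, 0.0171]
ee_rot: [3.137, -0.16, 0.0]
force: [-0.9, 0.2, 0.5]
width: 0.368
clock: 4.78
position: [0.5495, -0.3071, 0.0171]
ee_rot: [3.137, -0.16, -0.0]
force: [-0.6, -1.0, 0.9]
width: 0.375
```

```bash

python3 -m handwheel '[{"tx":0,"ty":0,"tz":-1,"wx":0,"wy":0,"wz":0,"claw":0.2},{"tx":0,"ty":0,"tz":-3,"wx":0,"wy":0,"wz":0,"claw":0.2},{"tx":0,"ty":0,"tz":-6,"wx":0,"wy":0,"wz":0,"claw":0.2},{"tx":0,"ty":0,"tz":-9,"wx":0,"wy":0,"wz":0,"claw":0.2},{"tx":0,"ty":0,"tz":-12,"wx":0,"wy":0,"wz":0,"claw":0.2},{"tx":0,"ty":0,"tz":-15,"wx":0,"wy":0,"wz":0,"claw":0.2},{"tx":0,"ty":0,"tz":-17,"wx":0,"wy":0,"wz":0,"claw":0.2},{"tx":0,"ty":0,"tz":-18,"wx":0,"wy":0,"wz":0,"claw":0.2},{"tx":0,"ty":0,"tz":-18,"wx":0,"wy":0,"wz":0,"claw":0.2}]'
python3 - <<'E'
from h import *
print(sensors.observe()['force'],sensors.observe()['width'])
b=np.load('pics/bin.npy'); c,s=np.cos(b[2]),np.sin(b[2]); x,y=-.018,0
t=[b[0]+c*x-s*y,b[1]+s*x+c*y]; print(t)
print(delta([*t,.20],down(np.degrees(b[2])-180)))
im,d,P,K,T=grab('wrist'); cv2.imwrite('pics/w3.png',im)
E
```

```text
clock: 5.53
position: [0.5506, -0.3075, 0.1999]
ee_rot: [3.136, -0.16, 0.007]
force: [0.0, 0.5, -1.4]
width: 0.372
[ 0.03312175  0.50127325 -1.40637071] 0.37208133988757125
[np.float64(0.5325515118009257), np.float64(0.1448564643704804)]
(array([ -6.39, -44.82,  -0.1 ]), array([  0.11,  -0.24, -10.97]))
```

View pics/w3.png

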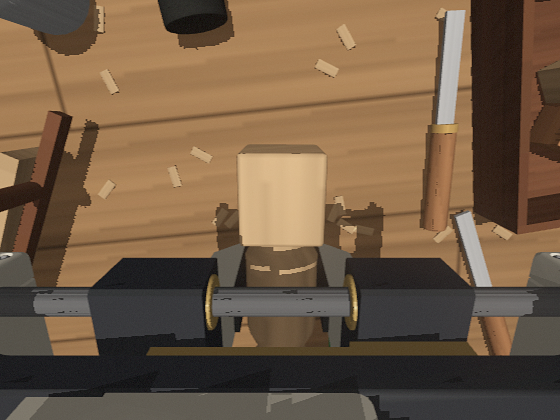

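The foot is held level, with its block at (282,197).

```bash

python3 -m handwheel '[{"tx":-0.4,"ty":-2.5,"tz":0,"wx":0,"wy":0,"wz":-0.6,"claw":0.2},{"tx":-0.9,"ty":-6.3,"tz":0,"wx":0,"wy":0,"wz":-1.5,"claw":0.2},{"tx":-1.5,"ty":-10.3,"tz":0,"wx":0,"wy":0,"wz":-2.5,"claw":0.2},{"tx":-2,"ty":-14.3,"tz":0,"wx":0,"wy":0,"wz":-3.5,"claw":0.2},{"tx":-2.6,"ty":-18.3,"tz":0,"wx":0,"wy":0,"wz":-4.5,"claw":0.2},{"tx":-3.2,"ty":-22.3,"tz":0,"wx":0,"wy":0,"wz":-5.5,"claw":0.2},{"tx":-3.8,"ty":-26.3,"tz":0,"wx":0,"wy":0,"wz":-6.5,"claw":0.2},{"tx":-4.4,"ty":-30.3,"tz":0,"wx":0,"wy":0,"wz":-7.5,"claw":0.2},{"tx":-5,"ty":-34.3,"tz":0,"wx":0,"wy":0,"wz":-8.5,"claw":0.2},{"tx":-5.6,"ty":-38.3,"tz":0,"wx":0,"wy":0,"wz":-9.5,"claw":0.2},{"tx":-6.1,"ty":-42.3,"tz":0,"wx":0,"wy":0,"wz":-10.5,"claw":0.2},{"tx":-6.4,"ty":-44.8,"tz":0,"wx":0,"wy":0,"wz":-10.9,"claw":0.2}]'
python3 -m handwheel '[{"tx":0,"ty":0,"tz":0,"wx":0,"wy":0,"wz":0,"claw":0.2},{"tx":0,"ty":0,"tz":0,"wx":0,"wy":0,"wz":0,"claw":0.2},{"tx":0,"ty":0,"tz":0,"wx":0,"wy":0,"wz":0,"claw":0.2}]'
python3 - <<'E'
from h import *
b=np.load('pics/bin.npy'); t=[0.5325,.1449]
print(delta([*t,.0275],down(np.degrees(b[2])-180)))
im,d,P,K,T=grab('wrist'); cv2.imwrite('pics/w4.png',im)
im,d,P,K,T=grab('top'); cv2.imwrite('pics/t4.png',im[130:260,150:400].repeat(3,0).repeat(3,1))
E
```

```text
clock: 6.58
position: [0.5292, 0.1499, 0.1951]
ee_rot: [-3.137, -0.147, 0.005]
force: [0.1, 0.6, -0.6]
width: 0.375
clock: 6.83
position: [0.5305, 0.1441, 0.1954]
ee_rot: [3.137, 0.138, -0.004]
force: [0.7, -0.9, -0.7]
width: 0.368
(array([ 0.25, -0.08, 16.79]), array([ 0.07,  0.16, -0.09]))
```

View pics/w4.png

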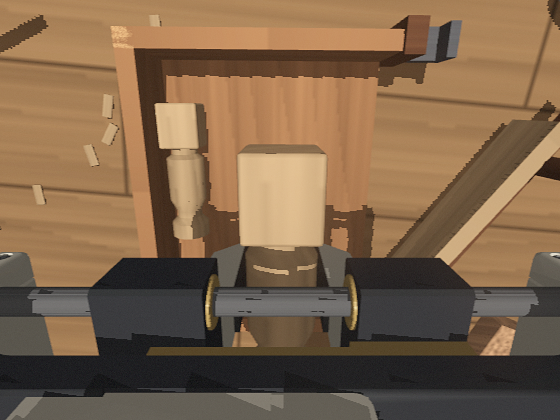

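The wrist view shows the bin below, stored foot at (185,170), held foot parallel to it with free floor beneath. Now lowering.

```bash

python3 -m handwheel '[{"tx":0.2,"ty":-0.1,"tz":1.5,"wx":0,"wy":0,"wz":0,"claw":0.2},{"tx":0.2,"ty":-0.1,"tz":4,"wx":0,"wy":0,"wz":0,"claw":0.2},{"tx":0.2,"ty":-0.1,"tz":7,"wx":0,"wy":0,"wz":0,"claw":0.2},{"tx":0.2,"ty":-0.1,"tz":10,"wx":0,"wy":0,"wz":0,"claw":0.2},{"tx":0.2,"ty":-0.1,"tz":12.5,"wx":0,"wy":0,"wz":0,"claw":0.2},{"tx":0.2,"ty":-0.1,"tz":14,"wx":0,"wy":0,"wz":0,"claw":0.2},{"tx":0.2,"ty":-0.1,"tz":15,"wx":0,"wy":0,"wz":0,"claw":0.2},{"tx":0.2,"ty":-0.1,"tz":15,"wx":0,"wy":0,"wz":0,"claw":0.2},{"tx":0.2,"ty":-0.1,"tz":15,"wx":0,"wy":0,"wz":0,"claw":0.2},{"tx":0.2,"ty":-0.1,"tz":15,"wx":0,"wy":0,"wz":0,"claw":0.2}]'
python3 - <<'E'
from h import *
b=np.load('pics/bin.npy'); t=[0.5325,.1449]
print(sensors.observe()['force'],delta([*t,.0275],down(np.degrees(b[2])-180)))
E
```

```text
clock: 7.77
position: [0.5341, 0.1462, 0.0481]
ee_rot: [-3.138, -0.138, -0.003]
force: [0.2, 0.2, -0.7]
width: 0.371
[ 0.20884764  0.15264683 -0.74652582] (array([-0.17,  0.12,  2.06]), array([-0.02, -0.1 , -0.11]))
```

```bash

python3 -m handwheel '[{"tx":0,"ty":0,"tz":0.6,"wx":0,"wy":0,"wz":0,"claw":0.2},{"tx":0,"ty":0,"tz":1.2,"wx":0,"wy":0,"wz":0,"claw":0.2},{"tx":0,"ty":0,"tz":1.6,"wx":0,"wy":0,"wz":0,"claw":0.2},{"tx":0,"ty":0,"tz":1.8,"wx":0,"wy":0,"wz":0,"claw":0.2},{"tx":0,"ty":0,"tz":1.9,"wx":0,"wy":0,"wz":0,"claw":0.2},{"tx":0,"ty":0,"tz":1.9,"wx":0,"wy":0,"wz":0,"claw":0.2},{"tx":0,"ty":0,"tz":1.9,"wx":0,"wy":0,"wz":0,"claw":0.2}]'
```

```text
clock: 8.35
position: [0.5333, 0.1464, 0.028]
ee_rot: [3.138, 0.139, -0.0]
force: [-0.9, -0.3, -1.4]
width: 0.375
```

```bash

python3 -m handwheel '[{"tx":0,"ty":0,"tz":0.05,"wx":0,"wy":0,"wz":0,"claw":0.2},{"tx":0,"ty":0,"tz":0.1,"wx":0,"wy":0,"wz":0,"claw":0.2},{"tx":0,"ty":0,"tz":0.1,"wx":0,"wy":0,"wz":0,"claw":0.2},{"tx":0,"ty":0,"tz":0.1,"wx":0,"wy":0,"wz":0,"claw":0.2}]'
```

```text
clock: 8.68
position: [0.5333, 0.1463, 0.0271]
ee_rot: [3.138, 0.139, 0.0]
force: [0.4, -0.4, -0.3]
width: 0.372
```

```bash

python3 -m handwheel '[{"tx":0,"ty":0,"tz":0.05,"wx":0,"wy":0,"wz":0,"claw":0.2},{"tx":0,"ty":0,"tz":0.1,"wx":0,"wy":0,"wz":0,"claw":0.2},{"tx":0,"ty":0,"tz":0.1,"wx":0,"wy":0,"wz":0,"claw":0.2},{"tx":0,"ty":0,"tz":0.1,"wx":0,"wy":0,"wz":0,"claw":0.2}]'
```

```text
clock: 9.02
position: [0.5333, 0.1464, 0.0269]
ee_rot: [3.138, 0.139, 0.001]
force: [-4.2, -1.1, 10.6]
width: 0.368
```

The foot touches the floor, with 10 N up at the expected height. Releasing and rising.

```bash

python3 -m handwheel '[{"tx":0,"ty":0,"tz":0,"wx":0,"wy":0,"wz":0,"claw":0.45},{"tx":0,"ty":0,"tz":0,"wx":0,"wy":0,"wz":0,"claw":0.65},{"tx":0,"ty":0,"tz":0,"wx":0,"wy":0,"wz":0,"claw":0.65},{"tx":0,"ty":0,"tz":0,"wx":0,"wy":0,"wz":0,"claw":0.65},{"tx":0,"ty":0,"tz":0,"wx":0,"wy":0,"wz":0,"claw":0.65}]'
python3 -m handwheel '[{"tx":0,"ty":0,"tz":-1,"wx":0,"wy":0,"wz":0,"claw":0.65},{"tx":0,"ty":0,"tz":-3,"wx":0,"wy":0,"wz":0,"claw":0.65},{"tx":0,"ty":0,"tz":-6,"wx":0,"wy":0,"wz":0,"claw":0.65},{"tx":0,"ty":0,"tz":-9,"wx":0,"wy":0,"wz":0,"claw":0.65},{"tx":0,"ty":0,"tz":-12,"wx":0,"wy":0,"wz":0,"claw":0.65},{"tx":0,"ty":0,"tz":-15,"wx":0,"wy":0,"wz":0,"claw":0.65},{"tx":0,"ty":0,"tz":-17,"wx":0,"wy":0,"wz":0,"claw":0.65},{"tx":0,"ty":0,"tz":-17,"wx":0,"wy":0,"wz":0,"claw":0.65}]'
python3 - <<'E'
from h import *
im,d,P,K,T=grab('wrist'); cv2.imwrite('pics/w5.png',im)
for r in nets.cut_out('foot','wrist')[:3]:
    m=r['region']; Q=P[m]; Q=Q[Q[:,2]>.012]; print(r['score'],r['uv'],cv2.minAreaRect(Q[:,:2].astype(np.float32)),np.percentile(Q[:,2],[5,95]))
for r in nets.cut_out('latch_handle','wrist')[:2]:
    m=r['region']; Q=P[m]; print('h',r['score'],r['uv'],np.nanmax(Q[:,2])); H=Q[Q[:,2]>.105]; print(np.nanmedian(H,0),len(H))
E
```

```text
clock: 9.43
position: [0.5332, 0.1463, 0.0259]
ee_rot: [3.138, 0.139, -0.0]
force: [-0.4, 0.2, -0.2]
width: 0.641
clock: 10.1
position: [0.5354, 0.1473, 0.2014]
ee_rot: [-3.136, -0.139, -0.012]
force: [0.6, 1.2, -0.2]
width: 0.651
0.59 [282.0, 189.4] ((0.5317277908325195, 0.14592266082763672), (0.1283600628376007, 0.03573200851678848), 4.820470333099365) [0.03343604 0.04707994]
0.45 [559.0, 5.9] ((0.7301731109619141, -0.08912445604801178), (0.00517290597781539, 0.0009145272197201848), 30.8228816986084) [0.01258132 0.01464655]
h 0.69 [545.0, 180.0] 0.09379194560097415
[nan nan nan] 0
  return np.nanmean(a, axis, out=out, keepdims=keepdims)
```

View pics/w5.png

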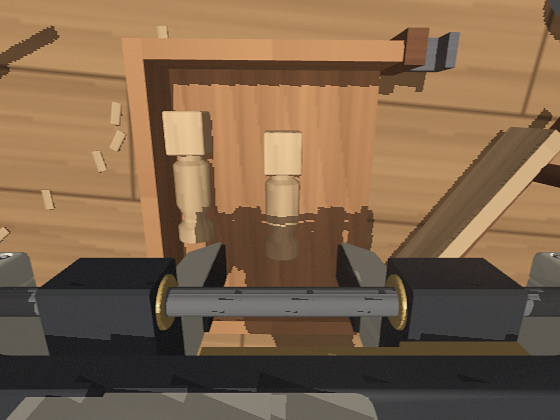

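The wrist view shows the new foot flat at (282,195), its top at 47 mm (floor 10 + 36), beside the stored foot at (187,175). Next is the latch handle.

```bash
python3 - <<'E'
from h import *
print(delta([.530,-.0495,.20],down(-118.4)))
E
```

```text
(array([-2.02, 19.47, -0.38]), array([ 0.000e+00, -1.000e-02,  3.347e+01]))
```

```bash
python3 -m handwheel '[{"tx":-0.2,"ty":1.5,"tz":0,"wx":0,"wy":0,"wz":2.5,"claw":0.65},{"tx":-0.5,"ty":4.5,"tz":0,"wx":0,"wy":0,"wz":7,"claw":0.65},{"tx":-0.8,"ty":8,"tz":0,"wx":0,"wy":0,"wz":13,"claw":0.65},{"tx":-1.2,"ty":11.5,"tz":0,"wx":0,"wy":0,"wz":19,"claw":0.65},{"tx":-1.6,"ty":15,"tz":0,"wx":0,"wy":0,"wz":25,"claw":0.65},{"tx":-1.9,"ty":18,"tz":0,"wx":0,"wy":0,"wz":30,"claw":0.65},{"tx":-2,"ty":19.5,"tz":0,"wx":0,"wy":0,"wz":33.5,"claw":0.65},{"tx":-2,"ty":19.5,"tz":0,"wx":0,"wy":0,"wz":33.5,"claw":0.65},{"tx":-2,"ty":19.5,"tz":0,"wx":0,"wy":0,"wz":33.5,"claw":0.65},{"tx":-2,"ty":19.5,"tz":0,"wx":0,"wy":0,"wz":33.5,"claw":0.65}]'
python3 - <<'E'
from h import *
im,d,P,K,T=grab('wrist'); cv2.imwrite('pics/w6.png',im); np.savez('pics/w6.npz',P=P,im=im)
p,_=cur(); print(p)
for r in nets.cut_out('latch_handle','wrist')[:2]:
    m=r['region']; Q=P[m]; print('h',r['score'],r['uv'],np.nanmax(Q[:,2]))
m=(P[...,2]>.108)&(P[...,2]<.128)&(np.hypot(P[...,0]-.583,P[...,1]+.078)<.04); print(m.sum()); H=P[m]; print(np.median(H,0),cv2.minAreaRect(H[:,:2].astype(np.float32)), np.argwhere(m).mean(0))
H=H[H[:,2]>np.percentile(H[:,2],40)]; print(cv2.minEnclosingCircle(H[:,:2].astype(np.float32)),H[:,2].max())
E
```

```text
clock: 11.08
position: [0.53, -0.049, 0.1953]
ee_rot: [-3.046, 0.77, 0.003]
force: [-0.3, 0.4, -0.4]
width: 0.653
[ 0.53014623 -0.04850957  0.19548192]
h 0.64 [283.6, 146.7] 0.11783479596964547
522
[ 0.58338369 -0.08211191  0.11553378] ((0.5832160115242004, -0.0819631814956665), (0.016970861703157425, 0.01739680953323841), 15.287330627441406) [133.80268199 285.77394636]
((0.5832274556159973, -0.08198974281549454), 0.00824599340558052) 0.11783479596964547
```

View pics/w6.png

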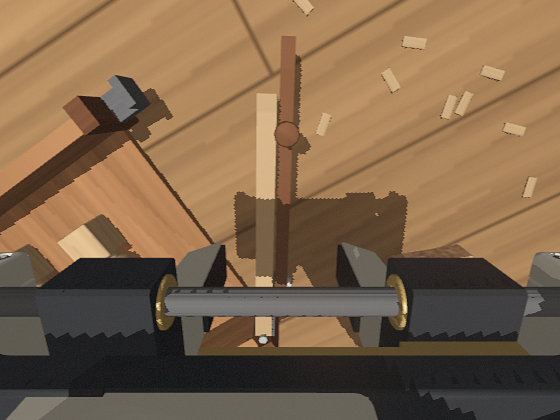

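The peg top shows at (286,133), in world (.583,-.082), top at 117 mm. It is 201 mm from the hinge, as it should be. Moving over it, then down.

```bash
python3 - <<'E'
from h import *
print(delta([.5835,-.082,.098],down(-119)))
E
```

```text
(array([6.29, 0.44, 9.75]), array([-0.  ,  0.06,  0.72]))
```

```bash
python3 -m handwheel '[{"tx":2.5,"ty":0.2,"tz":0,"wx":0,"wy":0,"wz":0.7,"claw":0.65},{"tx":5,"ty":0.4,"tz":0,"wx":0,"wy":0,"wz":0.7,"claw":0.65},{"tx":6.3,"ty":0.4,"tz":0,"wx":0,"wy":0,"wz":0.7,"claw":0.65},{"tx":6.3,"ty":0.4,"tz":1.5,"wx":0,"wy":0,"wz":0.7,"claw":0.65},{"tx":6.3,"ty":0.4,"tz":4,"wx":0,"wy":0,"wz":0.7,"claw":0.65},{"tx":6.3,"ty":0.4,"tz":6.5,"wx":0,"wy":0,"wz":0.7,"claw":0.65},{"tx":6.3,"ty":0.4,"tz":8.5,"wx":0,"wy":0,"wz":0.7,"claw":0.65},{"tx":6.3,"ty":0.4,"tz":9.5,"wx":0,"wy":0,"wz":0.7,"claw":0.65},{"tx":6.3,"ty":0.4,"tz":9.5,"wx":0,"wy":0,"wz":0.7,"claw":0.65},{"tx":6.3,"ty":0.4,"tz":9.5,"wx":0,"wy":0,"wz":0.7,"claw":0.65}]'
python3 - <<'E'
from h import *
print(delta([.5835,-.082,.098],down(-119)))
im,d,P,K,T=grab('scene'); cv2.imwrite('pics/s7.png',cv2.resize(im[120:300,240:420],None,fx=3.2,fy=3.2)); 
E
```

```text
clock: 12.02
position: [0.5841, -0.0825, 0.1012]
ee_rot: [-3.041, 0.788, 0.001]
force: [0.8, 0.2, 0.4]
width: 0.65
(array([-0.08, -0.02,  0.32]), array([ 0.01,  0.03, -0.07]))
```

View pics/s7.png

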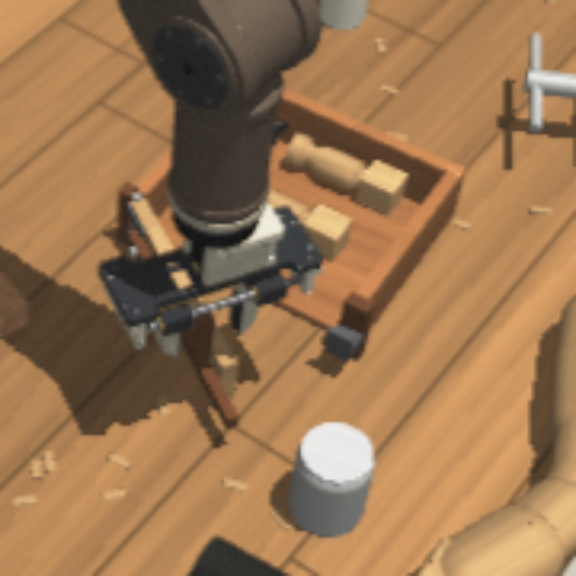

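The scene view shows the fingers astride the peg near (230,310). Closing.

```bash
python3 -m handwheel '[{"tx":0,"ty":0,"tz":0.3,"wx":0,"wy":0,"wz":0,"claw":0.5},{"tx":0,"ty":0,"tz":0.3,"wx":0,"wy":0,"wz":0,"claw":0.3},{"tx":0,"ty":0,"tz":0.3,"wx":0,"wy":0,"wz":0,"claw":0.1},{"tx":0,"ty":0,"tz":0.3,"wx":0,"wy":0,"wz":0,"claw":0.1},{"tx":0,"ty":0,"tz":0.3,"wx":0,"wy":0,"wz":0,"claw":0.1},{"tx":0,"ty":0,"tz":0.3,"wx":0,"wy":0,"wz":0,"claw":0.1},{"tx":0,"ty":0,"tz":0.3,"wx":0,"wy":0,"wz":0,"claw":0.1},{"tx":0,"ty":0,"tz":0.3,"wx":0,"wy":0,"wz":0,"claw":0.1}]' 25
python3 -m handwheel '[{"tx":0,"ty":0,"tz":0,"wx":0,"wy":0,"wz":0,"claw":0.1},{"tx":0,"ty":0,"tz":0,"wx":0,"wy":0,"wz":0,"claw":0.1},{"tx":0,"ty":0,"tz":0,"wx":0,"wy":0,"wz":0,"claw":0.1}]' 25
```

```text
clock: 12.73
position: [0.5841, -0.0832, 0.0981]
ee_rot: [3.041, -0.79, 0.0]
force: [-1.2, -0.6, 0.7]
width: 0.19
clock: 12.98
position: [0.5841, -0.0832, 0.0981]
ee_rot: [3.041, -0.79, 0.0]
force: [-0.6, 0.6, 1.4]
width: 0.19
```

```bash
python3 -m handwheel '[{"tx":-0.15,"ty":0,"tz":-0.45,"wx":0,"wy":1.75,"wz":0,"claw":0.1},{"tx":-0.32,"ty":0,"tz":-0.92,"wx":0,"wy":3.5,"wz":0,"claw":0.1},{"tx":-0.5,"ty":0,"tz":-1.37,"wx":0,"wy":5.25,"wz":0,"claw":0.1},{"tx":-0.7,"ty":0,"tz":-1.82,"wx":0,"wy":7,"wz":0,"claw":0.1},{"tx":-0.91,"ty":0,"tz":-2.26,"wx":0,"wy":8.75,"wz":0,"claw":0.1},{"tx":-1.13,"ty":0,"tz":-2.7,"wx":0,"wy":10.5,"wz":0,"claw":0.1},{"tx":-1.4,"ty":0,"tz":-3.15,"wx":0,"wy":12.4,"wz":0,"claw":0.1},{"tx":-1.66,"ty":0,"tz":-3.6,"wx":0,"wy":14.3,"wz":0,"claw":0.1},{"tx":-1.66,"ty":0,"tz":-3.6,"wx":0,"wy":14.3,"wz":0,"claw":0.1},{"tx":-1.66,"ty":0,"tz":-3.6,"wx":0,"wy":14.3,"wz":0,"claw":0.1},{"tx":-1.66,"ty":0,"tz":-3.6,"wx":0,"wy":14.3,"wz":0,"claw":0.1}]'
python3 - <<'E'
from h import *
im,d,P,K,T=grab('wrist'); cv2.imwrite('pics/w8.png',im)
s=sensors.observe(); print(s['ft_torque'],R.from_rotvec(s['ee_rot']).as_matrix().round(3))
im,d,P,K,T=grab('scene'); cv2.imwrite('pics/s8.png',cv2.resize(im[120:300,240:420],None,fx=3.2,fy=3.2)); 
E
```

```text
clock: 13.9
position: [0.5699, -0.0752, 0.1341]
ee_rot: [2.959, -0.769, 0.37]
force: [2.5, -0.3, 1.7]
width: 0.19
[ 0.01574277  0.05912363 -0.01952247] [[ 0.846 -0.487  0.215]
 [-0.472 -0.873 -0.12 ]
 [ 0.246  0.    -0.969]]
```

View pics/w8.png

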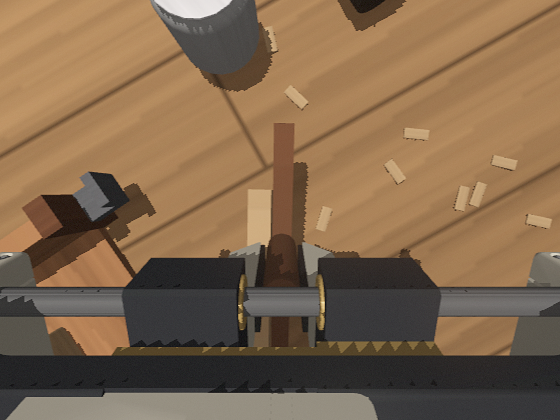

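View pics/s8.png

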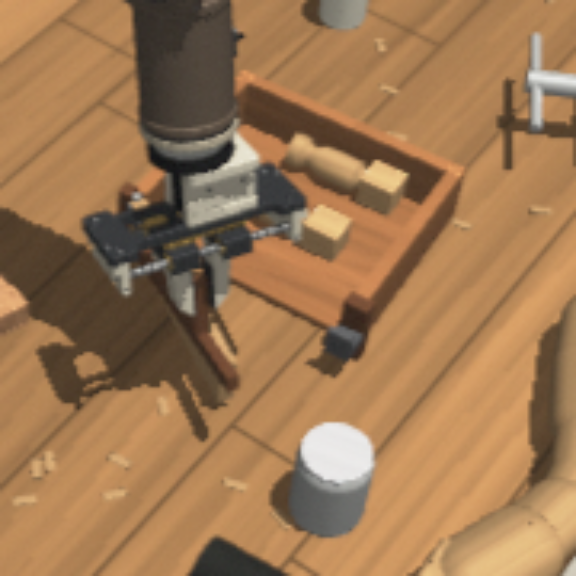

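The bar is up, its end above the post level, and the forces are tiny. Now I work out the swing arc about the hinge in tool axes.

```bash
cat >> h.py <<'E'
def swing(angs,h=(.417,.032)):
    p0,r0=cur(); h=np.array([*h,p0[2]])
    for a in angs:
        q=R.from_rotvec([0,0,np.radians(a)]); p=h+q.apply(p0-h)
        t=r0.inv().apply(p-p0)*100; w=np.degrees((r0.inv()*q*r0).as_rotvec()); print(a,t.round(2),w.round(2))
def gate_angle():
    p,r=cur(); b=np.load('pics/bin.npy'); d=p[:2]-np.array([.417,.032]); 
    # TCP is 16 mm outward of hinge line
    ang=np.arctan2(d[1],d[0])+np.arcsin(.016/np.hypot(*d)); return b[2]-np.pi/2-ang
E
python3 - <<'E'
from h import *
print(gate_angle()); swing([2,4,6,8,10,12,14,16,18,20])
E
```

```text
0.6164096818152989
2 [ 0.05 -0.65  0.01] [ 0.49  0.   -1.94]
4 [ 0.09 -1.3   0.02] [ 0.99  0.   -3.88]
6 [ 0.1  -1.95  0.02] [ 1.48  0.   -5.81]
8 [ 0.08 -2.61  0.02] [ 1.97  0.   -7.75]
10 [ 0.05 -3.26  0.01] [ 2.46  0.   -9.69]
12 [-0.   -3.91 -0.  ] [  2.96   0.   -11.63]
14 [-0.08 -4.55 -0.02] [  3.45   0.   -13.57]
16 [-0.18 -5.2  -0.05] [  3.94   0.   -15.51]
18 [-0.3  -5.84 -0.08] [  4.44   0.   -17.44]
20 [-0.45 -6.47 -0.11] [  4.93   0.   -19.38]
```

```bash
python3 -m handwheel '[{"tx":0.05,"ty":-0.65,"tz":0,"wx":0.5,"wy":0,"wz":-1.9,"claw":0.1},{"tx":0.1,"ty":-1.3,"tz":0,"wx":1,"wy":0,"wz":-3.9,"claw":0.1},{"tx":0.1,"ty":-1.95,"tz":0,"wx":1.5,"wy":0,"wz":-5.8,"claw":0.1},{"tx":0.1,"ty":-2.6,"tz":0,"wx":2,"wy":0,"wz":-7.75,"claw":0.1},{"tx":0.05,"ty":-3.25,"tz":0,"wx":2.5,"wy":0,"wz":-9.7,"claw":0.1},{"tx":0,"ty":-3.9,"tz":0,"wx":3,"wy":0,"wz":-11.6,"claw":0.1},{"tx":-0.1,"ty":-4.55,"tz":0,"wx":3.45,"wy":0,"wz":-13.6,"claw":0.1},{"tx":-0.2,"ty":-5.2,"tz":-0.05,"wx":3.9,"wy":0,"wz":-15.5,"claw":0.1},{"tx":-0.3,"ty":-5.85,"tz":-0.1,"wx":4.4,"wy":0,"wz":-17.4,"claw":0.1},{"tx":-0.45,"ty":-6.45,"tz":-0.1,"wx":4.9,"wy":0,"wz":-19.4,"claw":0.1},{"tx":-0.45,"ty":-6.45,"tz":-0.1,"wx":4.9,"wy":0,"wz":-19.4,"claw":0.1},{"tx":-0.45,"ty":-6.45,"tz":-0.1,"wx":4.9,"wy":0,"wz":-19.4,"claw":0.1}]'
python3 - <<'E'
from h import *
print(gate_angle()); swing([2,4,6,8,10,12,13,14,15,16])
im,d,P,K,T=grab('wrist'); cv2.imwrite('pics/w9.png',im)
E
```

```text
clock: 15.0
position: [0.5975, -0.0168, 0.1339]
ee_rot: [3.087, -0.248, 0.388]
force: [2.9, 1.3, 1.8]
width: 0.19
0.26806296160577914
2 [ 0.05 -0.65  0.01] [ 0.49  0.   -1.94]
4 [ 0.09 -1.3   0.02] [ 0.99  0.   -3.88]
6 [ 0.1  -1.95  0.02] [ 1.48  0.   -5.81]
8 [ 0.08 -2.61  0.02] [ 1.98  0.   -7.75]
10 [ 0.05 -3.26  0.01] [ 2.47  0.   -9.69]
12 [-0.   -3.91 -0.  ] [  2.97   0.   -11.63]
13 [-0.04 -4.23 -0.01] [  3.21   0.   -12.6 ]
14 [-0.08 -4.56 -0.02] [  3.46   0.   -13.57]
15 [-0.13 -4.88 -0.03] [  3.71   0.   -14.53]
16 [-0.18 -5.2  -0.05] [  3.95   0.   -15.5 ]
```

View pics/w9.png

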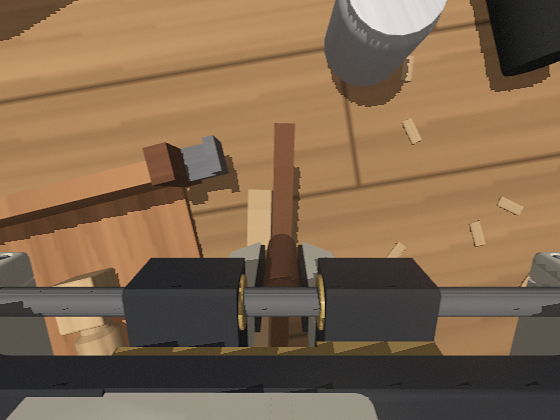

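The gate follows the arm. Bar at (285,190), keeper at (205,158).

```bash
python3 -m handwheel '[{"tx":0.05,"ty":-0.65,"tz":0,"wx":0.5,"wy":0,"wz":-1.9,"claw":0.1},{"tx":0.1,"ty":-1.3,"tz":0,"wx":1,"wy":0,"wz":-3.9,"claw":0.1},{"tx":0.1,"ty":-1.95,"tz":0,"wx":1.5,"wy":0,"wz":-5.8,"claw":0.1},{"tx":0.1,"ty":-2.6,"tz":0,"wx":2,"wy":0,"wz":-7.75,"claw":0.1},{"tx":0.05,"ty":-3.25,"tz":0,"wx":2.5,"wy":0,"wz":-9.7,"claw":0.1},{"tx":0,"ty":-3.9,"tz":0,"wx":3,"wy":0,"wz":-11.6,"claw":0.1},{"tx":0,"ty":-4.2,"tz":0,"wx":3.2,"wy":0,"wz":-12.6,"claw":0.1},{"tx":0,"ty":-4.2,"tz":0,"wx":3.2,"wy":0,"wz":-12.6,"claw":0.1},{"tx":0,"ty":-4.2,"tz":0,"wx":3.2,"wy":0,"wz":-12.6,"claw":0.1}]'
python3 - <<'E'
from h import *
print(gate_angle(),sensors.observe()['ft_torque']); swing([.5,1,1.5,2,2.5,3,3.5])
im,d,P,K,T=grab('wrist'); cv2.imwrite('pics/w10.png',im)
E
```

```text
clock: 15.8
position: [0.6039, 0.0247, 0.134]
ee_rot: [-3.108, -0.103, -0.39]
force: [4.0, 1.0, 2.0]
width: 0.191
0.04324380086736777 [ 0.02862395 -0.48592832 -0.15901119]
0.5 [ 0.02 -0.16  0.  ] [ 0.12  0.   -0.48]
1 [ 0.03 -0.33  0.01] [ 0.25  0.   -0.97]
1.5 [ 0.04 -0.49  0.01] [ 0.37  0.   -1.45]
2 [ 0.06 -0.65  0.01] [ 0.49  0.   -1.94]
2.5 [ 0.07 -0.81  0.02] [ 0.62  0.   -2.42]
3 [ 0.08 -0.98  0.02] [ 0.74  0.   -2.91]
3.5 [ 0.08 -1.14  0.02] [ 0.87  0.   -3.39]
```

View pics/w10.png

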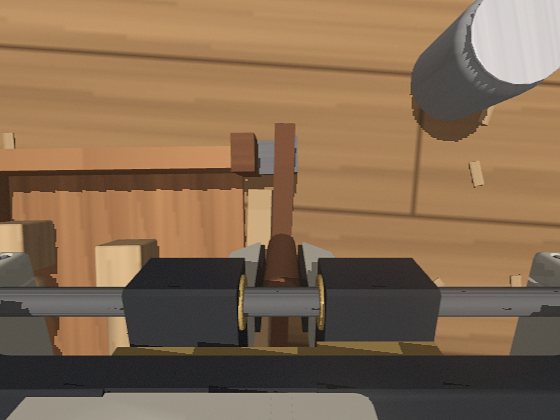

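The bar lies over the keeper's outer lip at (285,155), still a little short of shut. Creeping to the stop.

```bash
python3 -m handwheel '[{"tx":0,"ty":-0.25,"tz":0,"wx":0.1,"wy":0,"wz":-0.7,"claw":0.1},{"tx":0,"ty":-0.5,"tz":0,"wx":0.4,"wy":0,"wz":-1.4,"claw":0.1},{"tx":0,"ty":-0.5,"tz":0,"wx":0.4,"wy":0,"wz":-1.4,"claw":0.1},{"tx":0,"ty":-0.5,"tz":0,"wx":0.4,"wy":0,"wz":-1.4,"claw":0.1}]'
python3 -m handwheel '[{"tx":0,"ty":-0.1,"tz":0,"wx":0.1,"wy":0,"wz":-0.3,"claw":0.1},{"tx":0,"ty":-0.25,"tz":0,"wx":0.2,"wy":0,"wz":-0.7,"claw":0.1},{"tx":0,"ty":-0.25,"tz":0,"wx":0.2,"wy":0,"wz":-0.7,"claw":0.1},{"tx":0,"ty":-0.25,"tz":0,"wx":0.2,"wy":0,"wz":-0.7,"claw":0.1}]'
python3 - <<'E'
from h import *
print(gate_angle())
E
```

```text
clock: 16.18
position: [0.6039, 0.0302, 0.1343]
ee_rot: [-3.102, -0.145, -0.391]
force: [4.1, 1.1, 3.3]
width: 0.189
clock: 16.52
position: [0.6039, 0.0321, 0.1344]
ee_rot: [-3.1, -0.164, -0.391]
force: [5.4, 0.5, 3.8]
width: 0.188
0.0032466381910612185
```

```bash
python3 -m handwheel '[{"tx":0,"ty":-0.1,"tz":0,"wx":0,"wy":0,"wz":0,"claw":0.1},{"tx":0,"ty":-0.2,"tz":0,"wx":0,"wy":0,"wz":0,"claw":0.1},{"tx":0,"ty":-0.2,"tz":0,"wx":0,"wy":0,"wz":0,"claw":0.1},{"tx":0,"ty":-0.2,"tz":0,"wx":0,"wy":0,"wz":0,"claw":0.1}]'
```

```text
clock: 16.85
position: [0.6038, 0.0323, 0.1344]
ee_rot: [-3.101, -0.162, -0.391]
force: [4.9, -6.0, 3.0]
width: 0.193
```

```bash
python3 -m handwheel '[{"tx":0,"ty":-0.1,"tz":0,"wx":0,"wy":0,"wz":0,"claw":0.1},{"tx":0,"ty":-0.1,"tz":0,"wx":0,"wy":0,"wz":0,"claw":0.1},{"tx":0,"ty":-0.1,"tz":0,"wx":0,"wy":0,"wz":0,"claw":0.1}]'
python3 - <<'E'
from h import *
print(gate_angle())
im,d,P,K,T=grab('wrist'); cv2.imwrite('pics/w11.png',im)
E
```

```text
clock: 17.1
position: [0.6038, 0.0324, 0.1344]
ee_rot: [-3.102, -0.16, -0.391]
force: [7.2, -8.8, 3.8]
width: 0.187
0.0018645318134985767
```

View pics/w11.png

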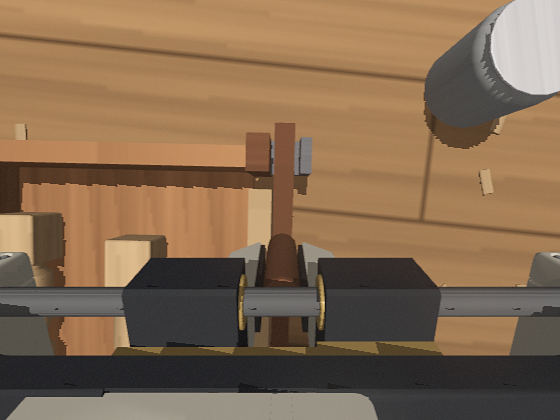

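Firm stop reached: the reaction rises to about 9 N without motion. The bar end is over the notch at (284,155), between post and lip. Lowering along the bar's arc.

```bash
python3 -m handwheel '[{"tx":0.13,"ty":0,"tz":0.46,"wx":0,"wy":-1.75,"wz":0,"claw":0.1},{"tx":0.26,"ty":0,"tz":0.94,"wx":0,"wy":-3.5,"wz":0,"claw":0.1},{"tx":0.37,"ty":0,"tz":1.41,"wx":0,"wy":-5.25,"wz":0,"claw":0.1},{"tx":0.47,"ty":0,"tz":1.89,"wx":0,"wy":-7,"wz":0,"claw":0.1},{"tx":0.55,"ty":0,"tz":2.38,"wx":0,"wy":-8.75,"wz":0,"claw":0.1},{"tx":0.62,"ty":0,"tz":2.85,"wx":0,"wy":-10.5,"wz":0,"claw":0.1},{"tx":0.67,"ty":0,"tz":3.25,"wx":0,"wy":-12,"wz":0,"claw":0.1},{"tx":0.67,"ty":0,"tz":3.25,"wx":0,"wy":-12,"wz":0,"claw":0.1},{"tx":0.67,"ty":0,"tz":3.25,"wx":0,"wy":-12,"wz":0,"claw":0.1}]'
python3 - <<'E'
from h import *
print(gate_angle(),cur()[1].as_matrix().round(3))
im,d,P,K,T=grab('wrist'); cv2.imwrite('pics/w12.png',im)
E
```

```text
clock: 17.9
position: [0.6184, 0.0335, 0.1037]
ee_rot: [3.136, 0.162, 0.064]
force: [7.5, -8.5, 1.6]
width: 0.187
0.002567061108564042 [[ 0.994  0.103  0.041]
 [ 0.103 -0.995  0.001]
 [ 0.04   0.003 -0.999]]
```

View pics/w12.png

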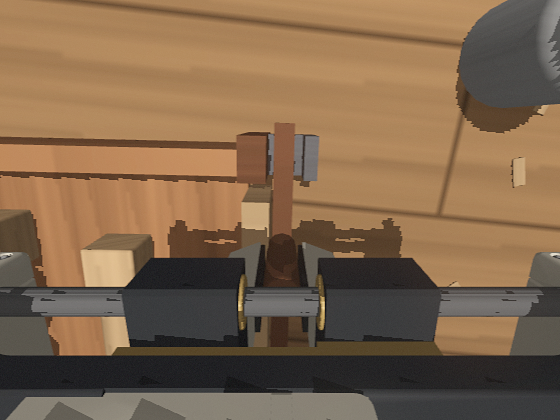

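The bar end is down between the post (252,157) and the lip (310,157). Opening slowly.

```bash
python3 -m handwheel '[{"tx":0.0,"ty":0,"tz":0.05,"wx":0,"wy":-0.4,"wz":0,"claw":0.19},{"tx":0,"ty":0,"tz":0.05,"wx":0,"wy":-0.4,"wz":0,"claw":0.25},{"tx":0,"ty":0,"tz":0.05,"wx":0,"wy":-0.4,"wz":0,"claw":0.35},{"tx":0,"ty":0,"tz":0.05,"wx":0,"wy":-0.4,"wz":0,"claw":0.5},{"tx":0,"ty":0,"tz":0.05,"wx":0,"wy":-0.4,"wz":0,"claw":0.5},{"tx":0,"ty":0,"tz":0.05,"wx":0,"wy":-0.4,"wz":0,"claw":0.5},{"tx":0,"ty":0,"tz":0.05,"wx":0,"wy":-0.4,"wz":0,"claw":0.5}]'
python3 - <<'E'
from h import *
im,d,P,K,T=grab('wrist'); cv2.imwrite('pics/w13.png',im); s=sensors.observe(); print(s['force'])
E
```

```text
clock: 18.53
position: [0.6167, 0.0372, 0.1033]
ee_rot: [-3.135, -0.167, -0.05]
force: [-0.1, -0.4, 0.9]
width: 0.493
[-0.77108672  0.29493716 -0.40791966]
```

View pics/w13.png

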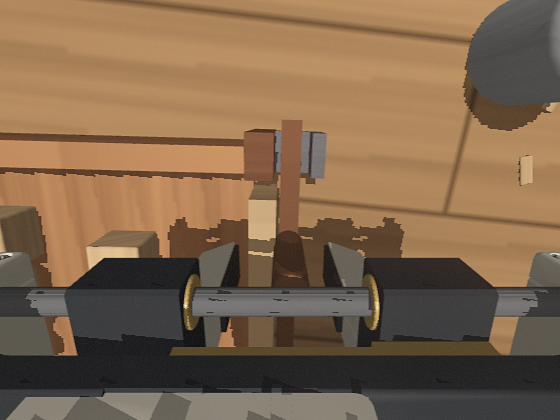

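The jaws are clear of the peg on both sides. Rising, then moving aside to inspect.

```bash
python3 -m handwheel '[{"tx":0,"ty":0,"tz":-0.8,"wx":0,"wy":0,"wz":0,"claw":0.5},{"tx":0,"ty":0,"tz":-2.5,"wx":0,"wy":0,"wz":0,"claw":0.5},{"tx":0,"ty":0,"tz":-5,"wx":0,"wy":0,"wz":0,"claw":0.5},{"tx":0,"ty":0,"tz":-8,"wx":0,"wy":0,"wz":0,"claw":0.5},{"tx":0,"ty":0,"tz":-11,"wx":0,"wy":0,"wz":0,"claw":0.5},{"tx":-1,"ty":3,"tz":-13,"wx":0,"wy":0,"wz":0,"claw":0.5},{"tx":-3,"ty":7,"tz":-14,"wx":0,"wy":0,"wz":0,"claw":0.5},{"tx":-5,"ty":11,"tz":-14,"wx":0,"wy":0,"wz":0,"claw":0.5},{"tx":-7,"ty":15,"tz":-14,"wx":0,"wy":0,"wz":0,"claw":0.5},{"tx":-9,"ty":19,"tz":-14,"wx":0,"wy":0,"wz":0,"claw":0.5},{"tx":-11,"ty":22,"tz":-14,"wx":0,"wy":0,"wz":0,"claw":0.5},{"tx":-11,"ty":22,"tz":-14,"wx":0,"wy":0,"wz":0,"claw":0.5}]'
python3 -m handwheel '[{"tx":-4,"ty":4,"tz":0,"wx":0,"wy":0,"wz":0,"claw":0.5},{"tx":-7,"ty":7,"tz":0,"wx":0,"wy":0,"wz":0,"claw":0.5},{"tx":-9,"ty":10,"tz":0,"wx":0,"wy":0,"wz":0,"claw":0.5},{"tx":-9,"ty":10,"tz":0,"wx":0,"wy":0,"wz":0,"claw":0.5},{"tx":-9,"ty":10,"tz":0,"wx":0,"wy":0,"wz":0,"claw":0.5}]'
python3 - <<'E'
from h import *
im,d,P,K,T=grab('top'); cv2.imwrite('pics/t14.png',im); cv2.imwrite('pics/t14c.png',cv2.resize(im[130:260,150:400],None,fx=3.2,fy=3.2,interpolation=cv2.INTER_CUBIC)); np.savez('pics/t14.npz',P=P,im=im)
b=np.load('pics/bin.npy'); c,s=np.cos(b[2]),np.sin(b[2]); D=P[...,:2]-b[:2]; lx=D[...,0]*c+D[...,1]*s; ly=-D[...,0]*s+D[...,1]*c
z=P[...,2]
m=(z>.105)&(z<.13)&(abs(lx+.136)<.03)&(abs(ly)<.13); print('peg local',np.median(lx[m]),np.median(ly[m]),np.median(z[m]),m.sum(),'expect -.136,-.075,.12')
for y in(-.155,-.145,-.135,-.125,-.115,-.1,-.05,0,.03):
    m=(abs(ly-y)<.006)&(abs(lx+.137)<.009)&(z>.02); print('bar top at y',y,np.median(z[m]).round(4) if m.any() else None,m.sum(), 'x',np.median(lx[m]).round(3) if m.any() else '')
im2,*_=grab('scene'); cv2.imwrite('pics/s14.png',im2)
E
```

```text
clock: 19.58
position: [0.5225, -0.2021, 0.2404]
ee_rot: [3.136, 0.151, 0.049]
force: [-1.7, -1.2, 0.3]
width: 0.498
clock: 20.0
position: [0.4449, -0.3067, 0.2374]
ee_rot: [-3.137, -0.155, -0.051]
force: [0.4, -0.4, -0.4]
width: 0.499
peg local -0.1364444274547133 -0.07249784530348857 0.11819492809348675 34 expect -.136,-.075,.12
bar top at y -0.155 None 0 x 
bar top at y -0.145 0.0582 12 x -0.138
bar top at y -0.135 0.0538 19 x -0.14
bar top at y -0.125 0.0571 22 x -0.137
bar top at y -0.115 0.0566 21 x -0.136
bar top at y -0.1 0.0578 8 x -0.139
bar top at y -0.05 0.0576 17 x -0.136
bar top at y 0 0.0584 14 x -0.135
bar top at y 0.03 0.0576 17 x -0.135
```

View pics/t14c.png

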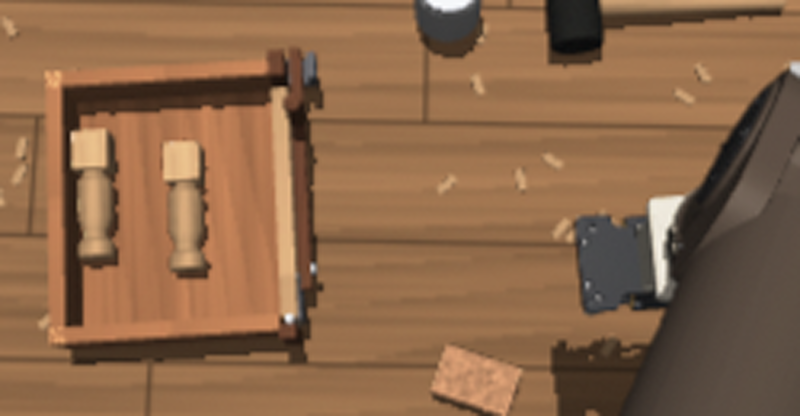

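View pics/s14.png

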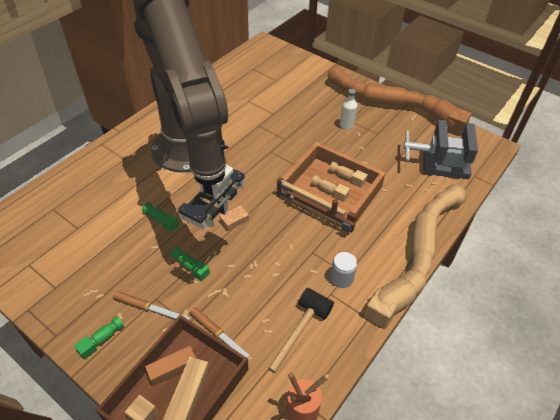

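The top crop shows the gate shut, with its bar in the keeper at (295,75), and both feet in the bin at (95,195) and (185,205). The bystanders have not moved. The bar top reads about 58 mm along its whole length, so it is level on the notch floor.

```bash
python3 -c "
from cell import arm
print(arm.sign_off())"
```

```text
the job is handed in; nothing more can be done
None
```

The job is done and handed in at about 20 s of the 54 s allowed: the foot is in the bin, and the gate is shut and latched.

**Foot:** I picked up the pale foot and set it down flat beside the stored one, letting go only after the wrist felt about 10 N from the floor. Its top then measured 47 mm, against 46 mm for lying flat. The stored foot stayed where it was.

**Gate and latch:** I gripped the peg, raised the bar about 0.22 rad, swung the gate to its firm stop (about 9 N with no further motion), lowered the bar and opened the jaws.

**Last checks:**
- The peg is at bin x −136 mm, y −72 mm (expected −136, −75). Its top is at 118 mm (expected 120), within camera error.
- The bar's top reads about 58 mm along nearly its whole length, so it lies level on the notch floor. One patch over the notch read 54 mm, likely mixed with keeper pixels.
- In the pictures, the other things on the bench were where they had been, and the arm stood clear of everything.

**What went wrong:** the first two move calls were refused because every row needs all the keys, and nothing moved. The first gate-angle fit gave 0.585 rad and the peg gave about 0.61. I pushed until the stop was felt, so the difference did not matter.

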